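Set the fume extractor to its third click and start it

ROBOT

A 7-joint arm with a two-finger parallel gripper is mounted at the origin on the work surface. World frame = base frame: x ahead of the robot, y to its left, z up, the work surface at z = 0. Lengths are in m, angles in rad, forces in N, time in s.
With the tool pointing down it reaches from about 0.425 to 0.925 m from the base axis. Payload 6.8 kg.
Tool frame: the origin (TCP) lies midway between the tips of the shut fingers; the grasp point (between the pads) lies r.grip_point_offset behind it (r.grip_point_offset is the distance from the TCP to the grasp point, in m); z points along the fingers, y is the line along which they close (so a half turn about z gives the same grasp; the last joint's range is limited). The gripper opens to 85 mm and grips with 20 to 120 N. Pads are 22 mm wide; open, the fingers measure 114 mm over their backs; the gripper's body (76 mm by 85 mm) begins 54 mm behind the grasp point. The pads swing forward as they close: fully open they stand 13 mm farther back than shut.
Start: joints at [1.043, 0.477, 0.022, 1.555, -0.011, 1.109, -0.083], TCP at [0.275, -0.616, 0.231] pointing down, gripper open.
Joint ranges: [-2.96, 2.96], [-0.34, 2.1], [-1.41, 1.46], [0.24, 2.44], [-1.37, 4.51], [0.17, 1.92], [-2.96, 2.96]. Speed limits (rad/s): [2.39, 2.39, 3.14, 3.14, 3.14, 3.14, 3.14].

INTERFACE

Orientations are given as a rotation vector (axis times angle).
In Python, from bench import r gives the robot as it stands. The module is installed in compiled form; this text tells all that it offers.
- The arm moves only by the shell command python3 -m crank 'ROWS' [FORCE]. ROWS is JSON, a list of rows, each a list of 5 numbers: the shift along the world's x, y, z in units of 200 mm (1.0 is 200 mm), then the turn about the world's z in units of 45 degrees (1.0 is 45 degrees), then the opening, from -1 (shut) to 1 (fully open). In form: [[dx, dy, dz, turn, jaw], ...]. A call has 1 to 8 rows; each row shifts and turns the commanded pose from where the row before left it; what a row does not reach is not made up. A row lasts 1/12 s, in which the tool goes at most 41.7 mm and 7.16 degrees, less where a joint would pass 70% of its speed; a pose out of reach is approached as far as the arm can. A call with a number of a shift or a turn outside -1 to 1 is refused whole. A call with a gripper value outside its range is refused whole. The fingers move at their own pace and stop on an object; FORCE is the grip in N (left out, the last holds). Time passes only in rows, so rows that do not move let the fingers close. It gives the time, the measured TCP pose, the force, the opening and the grip force at its end, in the units of the state.
- r.get_obs(): the state, without advancing time (a new reading comes with each control period).
- r.grab_frame(name): name is "scene" or "top" or "wrist"; returns the picture (384x512x3 uint8, blue, green, red); there is no depth.
- r.camera_model(name): a dict with "fx", "fy", "cx", "cy" (pixels), "distortion" ([k1, k2, p1, p2, k3] as OpenCV has them; the pictures are not rectified), "R" (3x3) and "t" (3): a world point X has camera coordinates R X + t. Camera axes: x right, y down, z forward; pixel columns grow to the right and rows downward; lengths in m; the calibration is good to about 2 mm. A picture is of the moment at which its call begins: read the wrist's pose just before it. camera_model takes no time and is no camera call; for the wrist camera it gives the pose at the moment of the call.
- r.hand_in(): hands the job in; it is judged then, once.
The state is a dict: "clock": time; "joints": joint angles; "qvel": joint speeds; "tau": joint torques, N m; "tcp_pos": TCP position; "orientation": TCP orientation; "contact_force": force on the tool from outside, world axes, zero at the start; "moment": the same for the moment, N m; "grip_width": finger opening in m; "gripper_force": force on a finger pad.
Only numpy, scipy, OpenCV 4.12 (cv2) and the standard library are available. Lean on these libraries where they do the work, as an engineer would, in place of code of your own. Each camera call takes 0.05 s, during which the arm holds its last target. There are 200 camera calls.

TASK

Before soldering, set the fume extractor's suction: with the fingertips push the orange lever gently along its slot, one click at a time, until it sits in the third click, without running past it and without pinching it. Then press the green start button fully down and let it come up again, leaving the things standing around the extractor where they are.

Things in the scene. Friction and masses are not known exactly. Their poses are not given: they have to be found in the camera images.
- extractor: Bench fume extractor, fixed to the bench: a low blue box with a black top, 190 mm (its x) by 280 mm (its y) by 75 mm high, with a round steel fan guard in its top that stands up to 5 mm above it. Origin: centre of its underside; z up. The lever's slot runs along its y axis at x = -60 mm.
- lever (a joint): Travel of the lever towards the extractor's +y, in m: 0 to 0.14. It starts parked at 0 to 0.008, slides freely (1 N) for 9 to 33 mm, then over five ridges, each followed by a click (valley). Each ridge resists with 6 to 8 N at its foot, fading to 1 N at its crest 10 mm on; 2 mm past the crest the lever springs 8 mm ahead off the finger to the middle of the valley and stays there.
- lever_top (a point): Middle of the top face of the orange lever knob, 119 mm above the bench and 44 mm above the extractor's top. The knob is 28 mm wide across the slot (extractor x), 12 mm thick along it and 34 mm tall, on a thin steel stem 10 mm high. Axes as the extractor's.
- scale: Aluminium plate with 5 red ticks beside the slot, robot side, and the hidden ridges below; fitted up to 8 mm either way along the slot, so clicks have no fixed joint values. Origin: at the first ridge's foot, on the slot's centre line, bench height; y as the extractor's. Lever's middle (and tick) at y = 20, 40, 60, 80, 100 mm in clicks 1 to 5; crests at 10, 30, 50, 70, 90 mm.
- start_top (a point): Middle of the top face of the green start button, 97 mm above the bench, 28 mm across, in a black housing (44 mm across, 12 mm high) on the extractor's top at extractor x = 32 mm, y = 98 mm. It is pressed straight down; a spring lifts it again.
- start (a joint): How far the start button is pressed, in m: 0 up, 0.006 fully down, which takes about 5 N.
- spool: Bystander, loose: aluminium spool of solder standing upright on the bench, 52 mm across, 42 mm high. Origin: centre of its underside.
- tin: Bystander, loose: round blue flux tin on the bench, 66 mm across, 24 mm high. Origin: centre of its underside.
- case: Bystander, loose: flat black battery case on the bench beyond the extractor, 60 mm by 100 mm by 22 mm high. Origin: centre of its underside.

How it is judged:
By the outcome, as a careful person would: the job done as asked, in the order asked, and still so for the second after the job is handed in, with the robot touching nothing.
It also fails if it takes over 59 s, if anything falls off the work surface, if the arm or the gripper's body presses on something with over 40 N, if the wrist force passes 120 N, or if a joint passes its speed limit or range.

## Working session

There is one attempt and no reset: what is moved stays moved. The work goes in short steps, Python scripts to look and compute and a shell command to move; the robot and the scene stay as the last step left them, time stands still between calls to the robot, and variables do not carry over. Pictures are saved under pics/ and viewed, at most 10 in all, crops included, and the job is handed in when it is done.

```bash
mkdir -p pics; python3 - <<'E'
from bench import r
import cv2
o=r.get_obs();print({k:(o[k] if not hasattr(o[k],'round') else o[k]) for k in o}, r.grip_point_offset)
for n in("scene","top"):
    cv2.imwrite(f"pics/{n}0.png",r.grab_frame(n)); m=r.camera_model(n); print(n,m)
E
```

```text
{'clock': 0.0, 'joints': array([ 1.04287163,  0.47781146,  0.02235816,  1.55642792, -0.0114976 ,
        1.1092968 , -0.08306026]), 'qvel': array([ 1.07633645e-05,  8.93768493e-04,  1.66446568e-03,  2.33548293e-04,
       -2.06905241e-03,  1.06985733e-03, -1.62312697e-03]), 'tau': array([-1.11039011e-03, -5.96442211e+01,  1.60784908e+00, -2.81193978e+01,
        1.24910264e-02,  9.27687564e-03, -8.49998344e-06]), 'tcp_pos': array([ 0.27487043, -0.61586483,  0.23032839]), 'orientation': array([-3.07091590e+00, -6.54335412e-01,  8.15479173e-04]), 'contact_force': array([-0.37551185,  0.79939072, -0.73799543]), 'moment': array([-0.01871562,  0.04414845,  0.01587719]), 'gripper_force': 0.0, 'grip_width': 0.08562637440147364} 0.0187
scene {'fx': 409.6379071044415, 'fy': 409.6379071044415, 'cx': 252.06382630657353, 'cy': 188.88593345167547, 'distortion': array([-0.00804603,  0.        ,  0.        ,  0.        ,  0.        ]), 'R': array([[-0.19711582,  0.98034761,  0.00799452],
       [ 0.69018723,  0.14455617, -0.70904521],
       [-0.69626643, -0.13424631, -0.70511771]]), 't': array([ 0.08654343, -0.35517505,  1.57528748])}
top {'fx': 378.68160000818835, 'fy': 378.68160000818835, 'cx': 253.3055161371436, 'cy': 191.50957031642358, 'distortion': array([0.00135187, 0.        , 0.        , 0.        , 0.        ]), 'R': array([[ 0.00414089, -0.99971074, -0.02369161],
       [-0.99760505, -0.00249406, -0.06912265],
       [ 0.06904356,  0.0239211 , -0.99732681]]), 't': array([0.05723703, 0.60636629, 0.98380144])}
```

View pics/scene0.png

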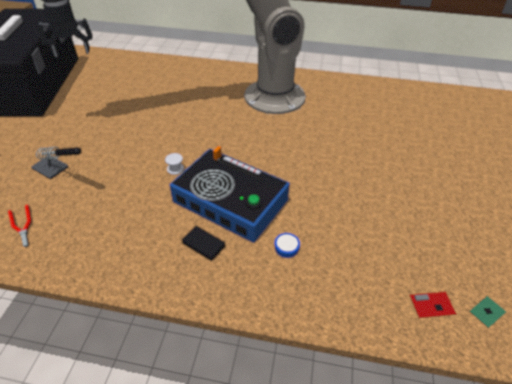

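View pics/top0.png

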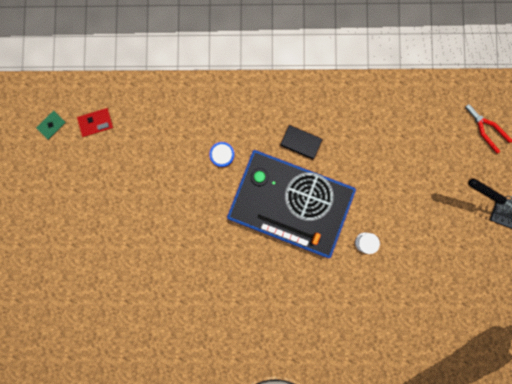

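The scene picture shows the extractor turned about 20°. In the top picture the knob is near (316,239), the button at (260,176) and the tick plate runs from (263,228) to (308,242). The tin, spool and case stand clear of the slot.

```bash
cat > h.py <<'E'
import cv2, numpy as np
from bench import r
def back(m,px,z):
    K=np.array([[m["fx"],0,m["cx"]],[0,m["fy"],m["cy"]],[0,0,1]])
    p=cv2.undistortPoints(np.array(px,float).reshape(-1,1,2),K,np.array(m["distortion"])).reshape(-1,2)
    d=np.c_[p,np.ones(len(p))]@m["R"]; c=-m["R"].T@m["t"]
    return c+d*((z-c[2])/d[:,2])[:,None]
def proj(m,X):
    K=np.array([[m["fx"],0,m["cx"]],[0,m["fy"],m["cy"]],[0,0,1]])
    return cv2.projectPoints(np.array(X,float).reshape(-1,3),cv2.Rodrigues(m["R"])[0],m["t"],K,np.array(m["distortion"]))[0].reshape(-1,2)
def blobs(im,lo,hi,amin=8):
    k=cv2.inRange(cv2.cvtColor(im,cv2.COLOR_BGR2HSV),lo,hi)
    n,_,s,c=cv2.connectedComponentsWithStats(k)
    return [(s[i,4],c[i].round(1).tolist()) for i in range(1,n) if s[i,4]>=amin]
E
python3 - <<'E'
from h import *
m=r.camera_model("top"); im=cv2.imread("pics/top0.png")
roi=im.copy(); roi[:, :200]=0; roi[:,400:]=0; roi[:140]=0; roi[270:]=0
g=max(blobs(roi,(45,120,60),(80,255,255))); 
k=cv2.cvtColor(im,cv2.COLOR_BGR2HSV)
sub=roi.copy(); sub[:, :300]=0; sub[:,330:]=0; sub[:225]=0; sub[250:]=0
o=max(blobs(sub,(3,180,120),(18,255,255)))
print(g,o)
G=back(m,[g[1]],.097)[0];O=back(m,[o[1]],.115)[0];print(G,O)
print(back(m,[(254,151),(355,187),(330,256),(228,220)],.075))
w=r.camera_model("wrist");print(w["R"],-w["R"].T@w["t"],w["fx"])
E
```

```text
(np.int32(108), [259.1, 176.3]) (np.int32(64), [315.9, 238.6])
[0.63852316 0.04333155 0.097     ] [ 0.48783175 -0.09234789  0.115     ]
[[ 0.70532361  0.05663838  0.075     ]
 [ 0.61441621 -0.19627032  0.075     ]
 [ 0.44311231 -0.13238057  0.075     ]
 [ 0.53078766  0.12107912  0.075     ]]
[[ 0.40772933 -0.91310202 -0.00121955]
 [-0.86966681 -0.38874046  0.30423755]
 [-0.27827402 -0.12298597 -0.95259541]] [ 0.34610249 -0.58447507  0.37283311] 292.55375280809767
```

```bash
python3 -m crank '[[0.0644,0.156,0,0.064,-1],[0.0644,0.156,0,0.064,-1],[0.0644,0.156,0,0.064,-1],[0.0644,0.156,0,0.064,-1],[0.0644,0.156,0,0.064,-1],[0.0644,0.156,0,0.064,-1],[0.0644,0.156,0,0.064,-1],[0.0644,0.156,0,0.064,-1]]'
python3 -m crank '[[0.0644,0.156,0,0.064,-1],[0.0644,0.156,0,0.064,-1],[0.0644,0.156,0,0.064,-1],[0.0644,0.156,0,0.064,-1],[0.0644,0.156,0,0.064,-1],[0.0644,0.156,0,0.064,-1],[0.0644,0.156,0,0.064,-1],[0.0644,0.156,0,0.064,-1]]'
python3 -m crank '[[0,0,0,0,-1],[0,0,0,0,-1],[0,0,0,0,-1]]'
python3 - <<'E'
from h import *
m=r.camera_model("wrist");im=r.grab_frame("wrist");cv2.imwrite("pics/w1.png",im)
np.savez("w1",**m); print(r.get_obs()["joints"])
E
```

```text
clock: 0.77
tcp_pos: [0.3783, -0.365, 0.2311]
orientation: [-2.878, -1.258, 0.0]
contact_force: [1.3, -0.8, 0.2]
grip_width: -0.0001
gripper_force: 0.0
clock: 1.43
tcp_pos: [0.4813, -0.1156, 0.2312]
orientation: [-2.569, -1.808, 0.001]
contact_force: [0.8, 0.6, -0.1]
grip_width: 0.0001
gripper_force: 0.0
clock: 1.68
tcp_pos: [0.4807, -0.1178, 0.231]
orientation: [-2.572, -1.804, 0.002]
contact_force: [-0.8, -0.7, 0.4]
grip_width: -0.0001
gripper_force: 0.0
[ 0.46260494  0.20821235 -0.39477313  1.95452251  0.09537671  0.99747291
 -0.32523305]
```

View pics/w1.png

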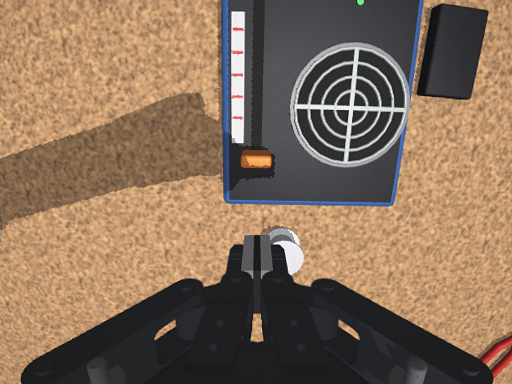

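The wrist view shows the five red ticks at column 238, rows 29, 52, 75, 97 and 118. The knob top is at about (257,160), and the shut fingertips are at about (257,237), in line with the slot.

```bash
python3 - <<'E'
from h import *
m=dict(np.load("w1.npz")); im=cv2.imread("pics/w1.png")
roi=im.copy(); roi[:,:229]=0; roi[:,248:]=0; roi[145:]=0
t=[b for b in blobs(roi,(0,90,120),(10,255,255),4)]+[b for b in blobs(roi,(170,90,120),(180,255,255),4)]
k=im.copy(); k[:, :235]=0; k[:,280:]=0;k[:140]=0;k[175:]=0
hsv=cv2.cvtColor(k,cv2.COLOR_BGR2HSV); print(t); print(blobs(k,(5,120,100),(20,255,255)))
mm=cv2.inRange(hsv,(5,80,80),(22,255,255)); ys,xs=np.nonzero(mm); print(xs.min(),xs.max(),ys.min(),ys.max())
for y in range(148,172): print(y,im[y,257])
T=np.array([c for a,c in t]);T=T[np.argsort(-T[:,1])]
W=back(m,T,.077);print(W,np.linalg.norm(np.diff(W,axis=0),axis=1))
C=back(m,[(224,203),(392,205.5)],.075);print(C,np.linalg.norm(C[1]-C[0]))
d=W[-1]-W[0];print("tick yaw",np.degrees(np.arctan2(d[1],d[0]))-90)
E
```

```text
[(np.int32(22), [237.6, 28.6]), (np.int32(30), [237.5, 52.0]), (np.int32(22), [237.0, 74.5]), (np.int32(24), [237.0, 96.4]), (np.int32(21), [237.4, 117.4])]
[(np.int32(524), [255.8, 158.8])]
241 271 150 167
148 [32 32 32]
149 [34 35 36]
150 [ 31  60 106]
151 [ 30  61 107]
152 [ 32  62 108]
153 [ 32  62 108]
154 [ 32  61 105]
155 [ 37  72 129]
156 [ 60 120 220]
157 [ 79 147 238]
158 [ 99 175 242]
159 [106 187 241]
160 [102 181 241]
161 [ 99 177 241]
162 [ 95 173 241]
163 [ 92 169 241]
164 [ 88 165 243]
165 [ 79 150 240]
166 [ 49  97 177]
167 [ 40  80 143]
168 [36 41 51]
169 [41 38 37]
170 [40 38 38]
171 [41 39 39]
[[ 0.48393275 -0.05330565  0.077     ]
 [ 0.49066709 -0.03457831  0.077     ]
 [ 0.49782007 -0.01582076  0.077     ]
 [ 0.50536569  0.00269925  0.077     ]
 [ 0.51260779  0.02154855  0.077     ]] [0.01990137 0.02007513 0.01999818 0.02019267]
[[ 0.43782419 -0.13259879  0.075     ]
 [ 0.61013375 -0.19816585  0.075     ]] 0.184362742578635
tick yaw -20.960765585566975
```

```bash
cat >> h.py <<'E'
a=np.radians(-20.9); U=np.array([-np.sin(a),np.cos(a)]); V=np.array([np.cos(a),np.sin(a)])  # U along slot(+y ext), V ext x
T1=np.array([.4838,-.0533])
def s(P): P=np.atleast_2d(P)[:,:2]-T1; return np.c_[(P@U)*1e3+20,(P@V)*1e3].round(1)
E
python3 - <<'E'
from h import *
m=dict(np.load("w1.npz")); im=cv2.imread("pics/w1.png")
hsv=cv2.cvtColor(im,cv2.COLOR_BGR2HSV)
mm=cv2.inRange(hsv,(5,80,160),(22,255,255)); mm[:148]=0;mm[172:]=0;mm[:,:238]=0;mm[:,278:]=0
ys,xs=np.nonzero(mm);print(xs.min(),xs.max(),ys.min(),ys.max(),xs.mean(),ys.mean())
print("knob s,v edges/centre",s(back(m,[(257,155.2),(257,166.3),(xs.min()-.5,161),(xs.max()+.5,161),(xs.mean(),160.8)],.119)))
o=r.get_obs()["tcp_pos"];print("tcp",s(o),o, "tip top px",proj(m,o),"slot px", s(back(m,[(258,100)],.075)))
print("green",s([.6385,.0433]))
E
```

```text
242 270 155 166 256.3840830449827 160.60553633217992
knob s,v edges/centre [[ -9.7  20. ]
 [-19.6  20.1]
 [-15.1   6.4]
 [-14.6  32. ]
 [-14.7  19.5]]
tcp [[-42.   20.2]] [ 0.48054108 -0.11845576  0.23097196] tip top px [[256.47861546 250.87686839]] slot px [[36.9 20.1]]
green [[165.4 110.1]]
```

```bash
python3 -m crank '[[0,0,-0.1,0,-1],[0,0,-0.15,0,-1],[0,0,-0.15,0,-1],[0,0,-0.15,0,-1],[0,0,-0.1,0,-1],[0,0,-0.015,0,-1],[0,0,0,0,-1],[0,0,0,0,-1]]'
python3 - <<'E'
from h import *
m=r.camera_model("wrist");im=r.grab_frame("wrist");cv2.imwrite("pics/w2.png",im)
np.savez("w2",**m); o=r.get_obs();print(s(o["tcp_pos"]),o["contact_force"],o["orientation"])
E
```

```text
clock: 2.4
tcp_pos: [0.4816, -0.1181, 0.0992]
orientation: [2.572, 1.802, 0.001]
contact_force: [0.3, -0.4, 0.1]
grip_width: 0.0002
gripper_force: 0.0
[[-41.   21.5]] [ 1.38098135  0.46595704 -0.11456525] [2.57106186e+00 1.80223658e+00 2.29670291e-03]
```

View pics/w2.png

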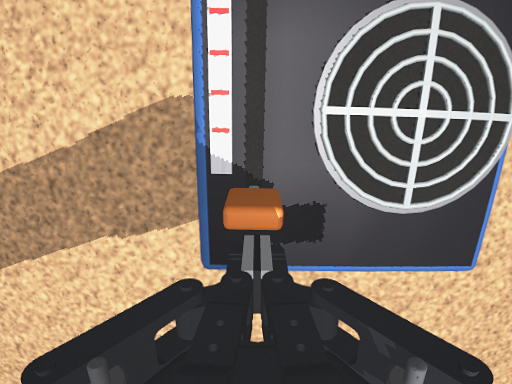

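The knob top is at about (253,208) with the fingertips just behind it and centred. Ticks 1 to 4 show at column 220, rows 130, 92, 52 and 10. I'll start pushing gently.

```bash
python3 -m crank '[[0.0045,0.0117,0,0,-1],[0.0045,0.0117,0,0,-1],[0.0045,0.0117,0,0,-1],[0.0045,0.0117,0,0,-1],[0.0045,0.0117,0,0,-1],[0.0045,0.0117,0,0,-1],[0.0045,0.0117,0,0,-1],[0.0045,0.0117,0,0,-1]]'
python3 -m crank '[[0,0,0,0,-1],[0,0,0,0,-1]]'
cat >> h.py <<'E'
def knob(tag):
    o=r.get_obs(); m=r.camera_model("wrist"); im=r.grab_frame("wrist"); cv2.imwrite(f"pics/{tag}.png",im)
    hsv=cv2.cvtColor(im,cv2.COLOR_BGR2HSV)
    ob=cv2.inRange(hsv,(5,100,60),(22,255,255)); ob[:,:150]=0; ob[:,320:]=0; ob[235:]=0
    n,l,st,c=cv2.connectedComponentsWithStats(ob); 
    # candidates projecting near the slot line, largest
    best=max((st[i,4],i) for i in range(1,n) if abs(s(back(m,[c[i]],.115))[0,1]-20)<8)[1]
    # top face = bright rows in the centre columns
    x0=int(c[best][0]); col=im[:,x0-6:x0+7,2].mean(1)
    ys=np.nonzero((l[:,x0]==best))[0]; v=col[ys]
    rb=im[:,:,:].astype(int)
    print(tag,"col",x0,"red profile",dict(zip(ys.tolist()[::2],v.round().astype(int).tolist()[::2])))
    e=s(back(m,[(x0,ys[0]),(x0,ys[-1]+1)],.119))
    red=cv2.inRange(hsv,(0,110,140),(5,255,255))|cv2.inRange(hsv,(172,110,140),(180,255,255))
    n,_,st,c2=cv2.connectedComponentsWithStats(red)
    tk=[c2[i] for i in range(1,n) if st[i,4]>=15 and abs(s(back(m,[c2[i]],.077))[0,1])<6]
    print("ticks",s(back(m,tk,.077)).tolist() if tk else None); print("knob front-bottom/back edge at .119",e.tolist(),"tcp",s(o["tcp_pos"]).tolist(),"F_U",(o["contact_force"][:2]@U).round(2))
E
python3 -c "from h import *;knob('w3')"
```

```text
clock: 3.12
tcp_pos: [0.4886, -0.0985, 0.0984]
orientation: [2.571, 1.804, -0.0]
contact_force: [-0.7, -1.9, 1.0]
grip_width: -0.0001
gripper_force: 1.1
clock: 3.28
tcp_pos: [0.4884, -0.0978, 0.0982]
orientation: [-2.57, -1.805, -0.0]
contact_force: [-0.8, 0.5, -0.8]
grip_width: -0.0001
gripper_force: 0.0
w3 col 254 red profile {204: 134, 206: 131, 208: 132, 210: 133, 212: 133, 214: 134, 216: 134, 218: 135, 220: 136, 222: 136, 224: 141, 226: 175, 228: 198, 230: 209, 232: 216, 234: 215}
ticks [[100.3, 0.0], [80.3, -0.2], [60.5, -0.1], [40.5, -0.4], [20.5, -0.2]]
knob front-bottom/back edge at .119 [[14.1, 18.5], [-1.0, 18.7]] tcp [[-19.9, 20.1]] F_U 0.14
```

```bash
sed -i 's/ob\[235:\]=0/ob[275:]=0/' h.py; sed -i 's/^    e=s(.*/    f=ys[np.argmax(np.diff(cv2.GaussianBlur(v.reshape(-1,1),(1,5),0).ravel()))]+.5; e=s(back(m,[(x0,f),(x0,ys[-1]+.5)],.119)); print("rows",f,ys[-1],"centre",e[:,0].mean())/; s/^    print(tag.*/    pass/; s/front-bottom/front/' h.py
python3 -c "from h import *;knob('w4')"
```

```text
rows 225.5 247 centre -1.95
ticks [[100.4, -0.1], [80.3, -0.1], [60.5, -0.0], [40.4, -0.1], [20.6, 0.0]]
knob front/back edge at .119 [[3.6, 18.6], [-7.5, 18.8]] tcp [[-20.0, 20.1]] F_U 0.39
```

View pics/w4.png

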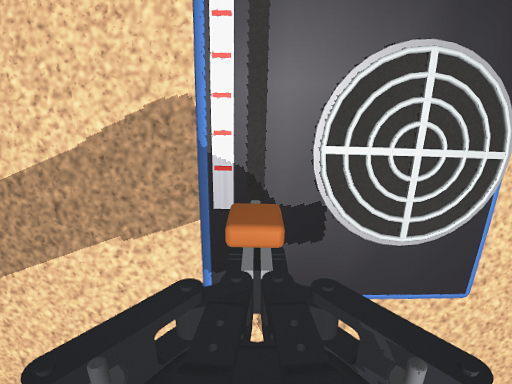

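The knob is about 2 mm short of the first ridge's foot, in contact, with the TCP 17.5 mm behind its middle. I'll take it over ridge 1.

```bash
python3 -m crank '[[0.0036,0.0093,0,0,-1],[0.0036,0.0093,0,0,-1],[0.0036,0.0093,0,0,-1],[0.0036,0.0093,0,0,-1],[0.0036,0.0093,0,0,-1],[0.0036,0.0093,0,0,-1],[0.0036,0.0093,0,0,-1],[0.0036,0.0093,0,0,-1]]'
python3 -m crank '[[0.0018,0.0047,0,0,-1],[0,0,0,0,-1],[0,0,0,0,-1]]'
python3 -c "from h import *;knob('w5')"
```

```text
clock: 4.05
tcp_pos: [0.4939, -0.0834, 0.0982]
orientation: [-2.571, -1.804, 0.001]
contact_force: [-0.4, -1.2, -0.6]
grip_width: 0.0002
gripper_force: 0.3
clock: 4.3
tcp_pos: [0.495, -0.082, 0.0984]
orientation: [2.571, 1.806, 0.001]
contact_force: [-0.8, 0.3, -0.7]
grip_width: 0.0004
gripper_force: 0.0
rows 213.5 235 centre 21.15
ticks [[100.4, -0.1], [80.4, -0.2], [60.4, 0.0], [40.6, 0.1], [20.4, -0.7]]
knob front/back edge at .119 [[26.6, 18.6], [15.7, 18.8]] tcp [[-2.8, 20.7]] F_U -0.01
```

Click 1 is reached and the knob has sprung off the finger. Next is ridge 2.

```bash
python3 -m crank '[[0.0040,0.0105,0,0,-1],[0.0040,0.0105,0,0,-1],[0.0040,0.0105,0,0,-1],[0.0040,0.0105,0,0,-1],[0.0040,0.0105,0,0,-1],[0.0040,0.0105,0,0,-1],[0.0040,0.0105,0,0,-1],[0.0040,0.0105,0,0,-1]]'
python3 -m crank '[[0.0018,0.0047,0,0,-1],[0.0018,0.0047,0,0,-1],[0,0,0,0,-1],[0,0,0,0,-1]]'
python3 -c "from h import *;knob('w6')"
```

```text
clock: 5.02
tcp_pos: [0.5007, -0.0666, 0.0983]
orientation: [2.572, 1.803, -0.001]
contact_force: [-0.4, -1.8, 1.1]
grip_width: -0.0
gripper_force: 0.9
clock: 5.35
tcp_pos: [0.5018, -0.0635, 0.0983]
orientation: [-2.571, -1.806, -0.001]
contact_force: [0.6, -0.2, 0.5]
grip_width: 0.0
gripper_force: 0.0
rows 212.5 235 centre 41.25
ticks [[100.6, 0.2], [80.5, -0.3], [60.5, 0.0], [40.7, -0.3], [20.7, -2.3]]
knob front/back edge at .119 [[46.9, 18.8], [35.6, 19.0]] tcp [[16.9, 20.4]] F_U 0.05
```

Click 2 is reached. The same step takes it over ridge 3.

```bash
python3 -m crank '[[0.0040,0.0105,0,0,-1],[0.0040,0.0105,0,0,-1],[0.0040,0.0105,0,0,-1],[0.0040,0.0105,0,0,-1],[0.0040,0.0105,0,0,-1],[0.0040,0.0105,0,0,-1],[0.0040,0.0105,0,0,-1],[0.0040,0.0105,0,0,-1]]'
python3 -m crank '[[0.0018,0.0047,0,0,-1],[0.0018,0.0047,0,0,-1],[0,0,0,0,-1],[0,0,0,0,-1]]'
python3 -c "from h import *;knob('w7')"
```

```text
clock: 6.07
tcp_pos: [0.5078, -0.0479, 0.0983]
orientation: [2.572, 1.803, -0.002]
contact_force: [0.1, -0.4, 1.0]
grip_width: 0.0001
gripper_force: 0.9
clock: 6.4
tcp_pos: [0.5089, -0.0448, 0.0983]
orientation: [-2.571, -1.806, -0.001]
contact_force: [1.2, -0.7, -0.1]
grip_width: 0.0002
gripper_force: 0.0
rows 212.5 235 centre 61.25
ticks [[100.5, 0.0], [80.5, 0.0], [60.7, -0.3], [40.7, -2.2], [20.6, -1.5]]
knob front/back edge at .119 [[66.9, 18.8], [55.6, 19.0]] tcp [[36.9, 20.4]] F_U -0.22
```

View pics/w7.png

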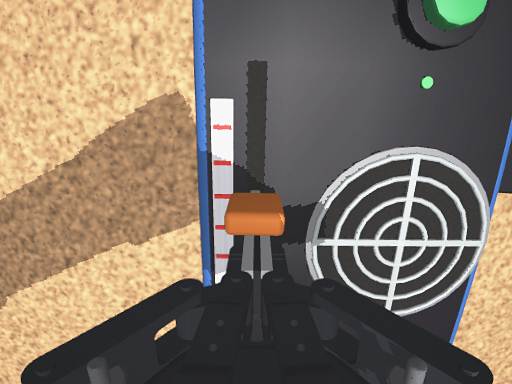

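The knob sits at 61 mm against tick 3's 60.7 mm, with ticks 4 and 5 ahead of it, so it's in click 3. I'll back off, rise and go over the button.

```bash
python3 -m crank '[[-0.0090,-0.0234,0,0,-1],[-0.0090,-0.0234,0,0,-1],[0,0,0.1,0,-1],[0,0,0.15,0,-1],[0,0,0.15,0,-1],[0,0,0,0,-1]]'
python3 -m crank '[[0.085,0.064,0,0,-1],[0.085,0.064,0,0,-1],[0.085,0.064,0,0,-1],[0.085,0.064,0,0,-1],[0.085,0.064,0,0,-1],[0.085,0.064,0,0,-1],[0.085,0.064,0,0,-1],[0.085,0.064,0,0,-1]]'
python3 -m crank '[[0,0,0,0,-1],[0,0,0,0,-1],[0,0,0,0,-1]]'
python3 - <<'E'
from h import *
o=r.get_obs();m=r.camera_model("wrist");im=r.grab_frame("wrist");cv2.imwrite("pics/w8.png",im)
b=max(blobs(im,(45,100,60),(85,255,255)));print(b)
P=back(m,[b[1]],.096)[0];print(P,"tcp",o["tcp_pos"],"need units",(P-o["tcp_pos"])/.2,"diam chk",2*np.sqrt(b[0]/np.pi)/m["fx"]*(m["R"]@P+m["t"])[2])
E
```

```text
clock: 6.95
tcp_pos: [0.5083, -0.0553, 0.1835]
orientation: [2.568, 1.8, 0.01]
contact_force: [0.8, 0.3, 0.3]
grip_width: 0.0001
gripper_force: 0.0
clock: 7.62
tcp_pos: [0.6417, 0.0474, 0.1777]
orientation: [2.572, 1.804, -0.001]
contact_force: [0.3, -0.9, 0.0]
grip_width: 0.0001
gripper_force: 0.0
clock: 7.87
tcp_pos: [0.6404, 0.0466, 0.1777]
orientation: [-2.572, -1.804, 0.002]
contact_force: [0.5, 0.1, 0.5]
grip_width: 0.0002
gripper_force: 0.0
(np.int32(903), [257.0, 203.0])
[0.64006183 0.04454093 0.096     ] tcp [0.64042596 0.04663219 0.1776556 ] need units [-0.00182067 -0.01045629 -0.40827799] diam chk 0.027550150673621304
```

View pics/w8.png

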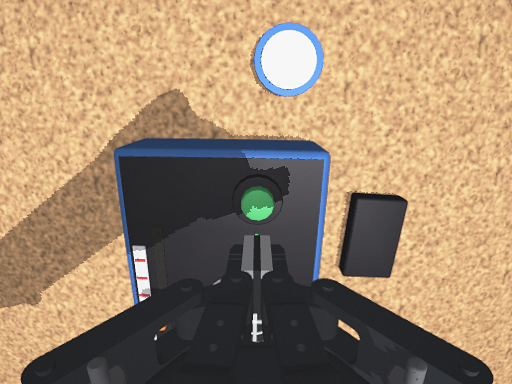

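The button is at (257,203), 27.5 mm across as expected, and almost under the TCP. I'll go down and press.

```bash
python3 -m crank '[[-0.002,-0.01,-0.1,0,-1],[0,0,-0.12,0,-1],[0,0,-0.1,0,-1],[0,0,-0.05,0,-1],[0,0,0,0,-1],[0,0,0,0,-1]]'
python3 -m crank '[[0,0,-0.01,0,-1],[0,0,-0.01,0,-1],[0,0,-0.01,0,-1],[0,0,-0.01,0,-1],[0,0,-0.01,0,-1],[0,0,0,0,-1],[0,0,0,0,-1]]'
```

```text
clock: 8.42
tcp_pos: [0.6405, 0.0452, 0.1045]
orientation: [-2.572, -1.804, 0.001]
contact_force: [0.1, -0.6, 0.3]
grip_width: 0.0006
gripper_force: 0.0
clock: 9.0
tcp_pos: [0.6412, 0.0458, 0.0947]
orientation: [2.571, 1.805, 0.001]
contact_force: [0.1, -0.5, 3.4]
grip_width: -0.0002
gripper_force: 1.4
```

```bash
python3 -m crank '[[0,0,-0.005,0,-1],[0,0,-0.005,0,-1],[0,0,-0.005,0,-1],[0,0,-0.005,0,-1],[0,0,0,0,-1],[0,0,0,0,-1]]'
```

```text
clock: 9.5
tcp_pos: [0.6412, 0.0458, 0.0911]
orientation: [2.571, 1.804, 0.001]
contact_force: [-0.7, 0.2, 8.7]
grip_width: 0.0001
gripper_force: 4.1
```

```bash
python3 -m crank '[[0,0,-0.005,0,-1],[0,0,-0.005,0,-1],[0,0,0,0,-1],[0,0,0,0,-1],[0,0,0,0,-1]]'
```

```text
clock: 9.92
tcp_pos: [0.6414, 0.0458, 0.0909]
orientation: [2.571, 1.804, 0.002]
contact_force: [-6.1, -0.4, 20.8]
grip_width: -0.0001
gripper_force: 10.3
```

The button has hit its stop: z holds at 0.091 while the force rises to 21 N. I'll lift off and check everything.

```bash
python3 -m crank '[[0,0,0.02,0,-1],[0,0,0.05,0,-1],[0,0,0.1,0,-1],[0,0,0.15,0,-1],[0,0,0.2,0,-1],[0,0,0.15,0,-1],[0,0,0,0,-1],[0,0,0,0,-1]]'
python3 -m crank '[[-0.1,-0.1,0,0,-1],[-0.12,-0.15,0,0,-1],[-0.12,-0.15,0,0,-1],[-0.12,-0.15,0,0,-1],[-0.12,-0.15,0,0,-1],[-0.1,-0.1,0,0,-1],[0,0,0,0,-1],[0,0,0,0,-1]]'
python3 - <<'E'
from h import *
im=r.grab_frame("wrist");cv2.imwrite("pics/w9.png",im);np.savez("w9",**r.camera_model("wrist"))
t=r.grab_frame("top");a=cv2.imread("pics/top0.png");cv2.imwrite("pics/c.png",np.hstack([im,cv2.resize(t[120:290,190:410],(288,384))[:, :]]))
E
```

```text
clock: 10.58
tcp_pos: [0.6415, 0.046, 0.2243]
orientation: [2.57, 1.804, 0.004]
contact_force: [0.1, 0.2, -0.9]
grip_width: 0.0
gripper_force: 0.0
clock: 11.25
tcp_pos: [0.5026, -0.1158, 0.2208]
orientation: [-2.573, -1.799, 0.004]
contact_force: [0.4, -0.0, 0.7]
grip_width: -0.0
gripper_force: 0.0
```

View pics/c.png

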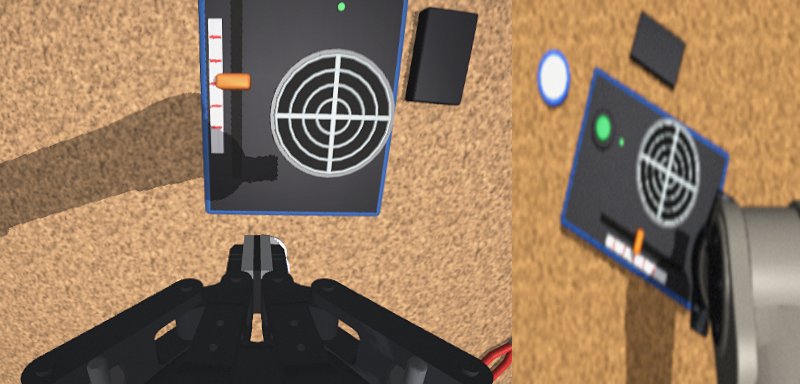

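The knob stands at the middle (third) tick, near (233,82), with two ticks on each side. The button is up, and the tin, case and spool haven't moved. I'm handing in.

```bash
python3 -c "
from bench import r
print(r.hand_in())"
```

```text
the job is handed in; nothing more can be done
None
```

The lever sits in the third click, the start button was pressed fully down and came back up, the things around the extractor were left where they stood, and the job is handed in at about 11 s of the 59 s allowed.

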